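Hold the cheese in the corner of the slicing board

ROBOT

A 7-joint arm with a two-finger parallel gripper is mounted at the origin on a cart in front of the work surface, level with it; the furniture and walls round the work are solid. World frame = base frame: x ahead of the robot, y to its left, z up, the work surface at z = 0. Lengths are in m, angles in degrees, forces in N, time in s.
With the tool pointing down it reaches from about 0.425 to 0.925 m from the base axis. Payload 6.8 kg.
Tool frame: the origin (TCP) lies between the finger pads; the fingertips stand 17 mm ahead of it and the grasp point (between the pads) lies 2 mm behind it; z points along the fingers, y is the line along which they close (so a half turn about z gives the same grasp; the last joint's range is limited). The gripper opens to 85 mm and grips with 20 to 120 N. Pads are 22 mm wide; open, the fingers measure 114 mm over their backs; the gripper's body (76 mm by 85 mm) begins 54 mm behind the grasp point. The pads swing forward as they close: fully open they stand 13 mm farther back than shut.
Start: joints at [-80.105, 27.33, 1.283, 89.118, -0.659, 63.558, -4.761], TCP at [0.187, 0.649, 0.248] pointing down, gripper open.
Joint ranges: [-169.35, 169.35], [-19.33, 120.38], [-80.79, 83.38], [13.8, 139.57], [-78.32, 258.32], [9.67, 109.79], [-169.56, 169.56]. Speed limits (degrees/s): [136.94, 136.94, 180, 180, 180, 180, 180].

INTERFACE

Orientations are given as [roll, pitch, yaw] about the fixed x, y, z axes, in that order (R = Rz(yaw) Ry(pitch) Rx(roll)).
In Python, from plant import env gives the robot as it stands.
- The arm moves only by the shell command python3 -m pendant 'ROWS' [FORCE]. ROWS is JSON, a list of rows, each an object of numbers: "tx", "ty", "tz": the shift along the world's x, y, z in mm; "ax", "ay", "az": the turn, a rotation vector about the world's x, y, z in degrees; "grip": the opening, from 0 (shut) to 1 (fully open). In form: [{"tx": .., "ty": .., "tz": .., "ax": .., "ay": .., "az": .., "grip": ..}, ...]. A call has 1 to 10 rows; each row shifts and turns the commanded pose from where the row before left it; what a row does not reach is not made up. A row lasts 1/8 s, in which the tool goes at most 62.5 mm and 10.7 degrees, less where a joint would pass 70% of its speed; a pose out of reach is approached as far as the arm can. A call is refused whole if a number of a shift passes 62.5 or a number of a turn 10.7, either way. A call with a gripper value outside its range is refused whole. The fingers move at their own pace and stop on an object; FORCE is the grip in N (left out, the last holds). Time passes only in rows, so rows that do not move let the fingers close. It gives the time, the measured TCP pose, the force, the opening and the grip force at its end, in the units of the state.
- env.sense(): the state, without advancing time (a new reading comes with each control period).
- env.get_image(name): name is "scene" or "top"; returns (picture, depth): 400x640x3 uint8, red, green, blue; 400x640 float32, m along the optical axis (not along the pixel's ray), 0 where there is no reading.
- env.get_calibration(name): a dict with "fx", "fy", "cx", "cy" (pixels), "D" ([k1, k2, p1, p2, k3] as OpenCV has them; the pictures are not rectified), "xyz" and "orientation" of the camera in the world. Camera axes: x right, y down, z forward; pixel columns grow to the right and rows downward; lengths in m; the calibration is good to about 2 mm. A picture is of the moment at which its call begins. get_calibration takes no time and is no camera call.
- env.job_done(): hands the job in; it is judged then, once.
The state is a dict: "t": time; "joints": joint angles; "joint_velocities": joint speeds; "tau": joint torques, N m; "tool_pos": TCP position; "tool_rot": TCP orientation; "ft_force": force on the tool from outside, world axes, zero at the start; "moment": the same for the moment, N m; "gripper_width": finger opening in m; "grasp_force": force on a finger pad.
Only numpy, scipy, OpenCV 4.12 (cv2) and the standard library are available. Lean on these libraries where they do the work, as an engineer would, in place of code of your own. Each camera call takes 0.05 s, during which the arm holds its last target. There are 200 camera calls.

TASK

Get the piece of cheese ready for slicing: lift it off the worktop, set it down on the slicing board with its sloped rind towards the robot, and let go of it. Then, from the rind side, push it squarely against the fence with its left end up against the stop block, and finish while still holding it there: pressing it firmly against the fence and down on the board at the same time. Leave the mug and the tin where they are.

Things in the scene. Friction and masses are not known exactly. Their poses are not given: they have to be found in the camera images.
- cheese_center (a point): Centre of a loose, rigid piece of yellow hard cheese, 60 (its x) x 110 (its y) x 50 (z) mm, about 0.28 kg; 25 mm above its underside. Its x axis points to the flat upright back (50 mm high, goes against the fence), -x to the brown rind side, z up. It starts on the worktop right of the board; grip from above across its 60 mm. A finger behind its back needs 30 mm between back and fence
- cheese_slope (a point): Middle of the cheese's brown 45 degree rind slope, 17.5 mm from the cheese's centre towards its -x and 12.5 mm above it; same axes. The rind side is upright over its lowest 25 mm, then slopes back to the top, which is only 35 mm deep; the slope is 35 mm from edge to edge and 110 mm long
- cheese: The same piece of cheese; origin at the middle of the 60 x 110 mm underside, same axes
- corner (a point): Inner corner of the slicing board, where deck top, fence face and stop face meet (24 mm above the worktop). Its x axis points square into the fence, y along the fence to the stop block (to the robot's left), z up. The cheese seated fully home has its centre at x = -30, y = -55, z = 25 mm here
- board: Slicing board, 180 (x) x 280 (y) mm, deck top 24 mm above the worktop, does not slide on its rubber feet; origin on the worktop, 80 mm in from the front edge and 140 mm from either end; axes as at the corner; its inner corner is at x = 80, y = 100 mm
- deck: The board's flat, smooth white plastic deck, 19 mm thick (friction about 0.3 under the cheese, elsewhere about 0.6); same frame as the board
- fence: Slotted wooden fence along the far edge of the board, 20 mm thick, 280 mm long, 47 mm high above the deck; same frame as the board
- stop: Wooden stop block at the left on the deck, square to the fence, 85 mm out from the fence, 20 mm thick, 29 mm high above the deck; same frame as the board
- mug: Green and white mug, 78 x 116 x 101 mm, on the worktop at the right; to be left alone; origin at the middle of its underside
- tin: Round food tin, 75 mm across, 58 mm high, left of the board; to be left alone; origin at the middle of its underside

How it is judged (in metres and radians):
On the way:
1. the cheese stands flat on the deck and has been let go of (contact force between cheese and deck above 1 N and contact force between the fingers and cheese below 0.1 N and angle between cheese's own z axis and vertical below 0.1 rad and linear speed of cheese below 0.02 m/s), for 0.2 s.
At the end, for the whole second after the job is handed in: The fingers hold still, pressing the cheese (over 4 N): over 3 N between cheese and fence and over 6 N between cheese and deck (more than its weight), its back within 4 mm of the fence, its left end within 5 mm of the stop block, flat and square within 0.06 rad, rind towards the robot (contact force between cheese and fence above 3 N and contact force between cheese and deck above 6 N and contact force between the fingers and cheese above 4 N and x of cheese_center in the frame of corner above -0.034 m and y of cheese_center in the frame of corner above -0.06 m and z of cheese_center in the frame of corner below 0.029 m and x of cheese_slope in the frame of corner below -0.04 m and angle between the x axis of cheese and the x axis of board, either way round below 0.06 rad and angle between cheese's own z axis and vertical below 0.06 rad and linear speed of cheese below 0.01 m/s); the arm keeps its last pose, push and grip.
It fails at once if the mug or the tin is moved by more than 20 mm (distance of any of mug, tin from where it was at the start of the episode above 0.02 m).
It fails at once if the cheese is tipped over (angle between cheese's own z axis and vertical above 0.7 rad).
It also fails if it takes over 48 s, if anything falls off the work surface, if the arm or the gripper's body presses on something with over 40 N, if the wrist force passes 120 N, or if a joint passes its speed limit or range.

## Working session

There is one attempt and no reset: what is moved stays moved. The work goes in short steps, Python scripts to look and compute and a shell command to move; the robot and the scene stay as the last step left them, time stands still between calls to the robot, and variables do not carry over. Pictures are saved under pics/ and viewed, at most 10 in all, crops included, and the job is handed in when it is done.

```bash
ls; mkdir -p pics; python3 - <<'E'
from plant import env
import cv2
for n in("scene","top"):
    p,d=env.get_image(n); cv2.imwrite(f"pics/{n}0.png",p[:,:,::-1]); c=env.get_calibration(n); print(n,c); 
    import numpy as np; np.savez(f"{n}0.npz",p=p,d=d)
print(env.sense())
E
```

```text
pics
scene {'fx': 471.61706161309746, 'fy': 471.61706161309746, 'cx': 313.78008385226445, 'cy': 202.32982382383105, 'D': array([-0.0511075,  0.       ,  0.       ,  0.       ,  0.       ]), 'xyz': array([-0.52908358, -0.56624243,  1.26577089]), 'orientation': array([-135.87622654,    0.95570692,  -61.16874152])}
top {'fx': 469.706833117259, 'fy': 469.706833117259, 'cx': 315.68841834209104, 'cy': 201.78691820227618, 'D': array([-0.06095604,  0.        ,  0.        ,  0.        ,  0.        ]), 'xyz': array([0.32596602, 0.03810359, 1.40252477]), 'orientation': array([-1.73564401e+02,  2.05033263e-02, -9.00759655e+01])}
{'t': 0.1, 'joints': array([-80.10520861,  27.37171849,   1.28128672,  89.1706503 ,
        -0.65961694,  63.5567211 ,  -4.75926556]), 'joint_velocities': array([-0.0161045 , -0.01388784, -0.04504882, -0.28813536,  0.05000499,
       -0.08606851, -0.04007723]), 'tau': array([ 4.46467791e-03, -5.97756958e+01,  1.61330022e+00, -2.81950629e+01,
        1.27471896e-02,  5.05972712e-03, -6.64154598e-06]), 'tool_pos': array([0.18693813, 0.64809496, 0.24743028]), 'tool_rot': array([-1.79908498e+02,  6.53062147e-03,  1.63913381e+02]), 'ft_force': array([-0.20133803,  0.15743488,  0.33425879]), 'moment': array([-0.00072234,  0.03422105,  0.02787532]), 'grasp_force': 0.0, 'gripper_width': 0.08555164023748747}
```

View pics/top0.png

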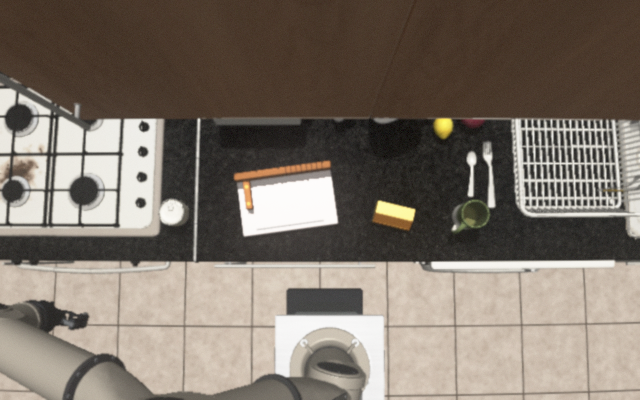

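View pics/scene0.png

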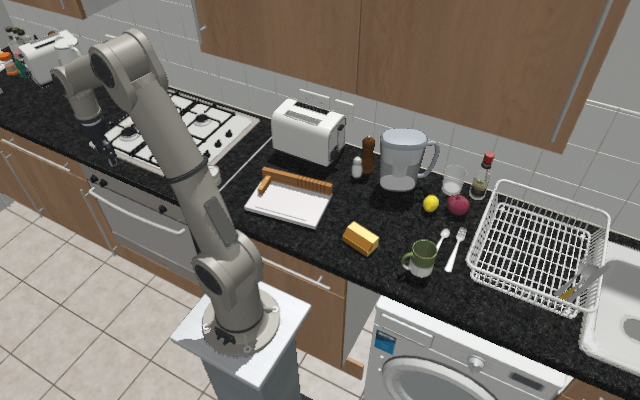

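The top view shows the board around (287,205), with the fence from (235,177) to (330,163) and the stop at (248,195). The cheese is at (394,215) with its rind towards the robot, the mug is at (470,215) and the tin at (174,212). Next I'll measure them with colour masks.

```bash
cat > h.py <<'E'
import numpy as np, cv2
from scipy.spatial.transform import Rotation as R
from plant import env
def cast(n,uv,z):
    c=env.get_calibration(n); K=np.array([[c['fx'],0,c['cx']],[0,c['fy'],c['cy']],[0,0,1]])
    p=cv2.undistortPoints(np.float64(uv).reshape(-1,1,2),K,c['D'])[:,0]
    d=R.from_euler('xyz',c['orientation'],degrees=True).apply(np.c_[p,np.ones(len(p))])
    return c['xyz']+d*((z-c['xyz'][2])/d[:,2])[:,None]
def hsv(n,p,lo,hi,box):
    m=cv2.inRange(cv2.cvtColor(p,cv2.COLOR_RGB2HSV),lo,hi); k=np.zeros_like(m)
    x0,y0,x1,y1=box; k[y0:y1,x0:x1]=m[y0:y1,x0:x1]; return k
def rect(n,m,z):
    "min area rectangle, on plane z, of biggest blob: centre, sizes, angle of long side (deg)"
    c=max(cv2.findContours(m,cv2.RETR_EXTERNAL,cv2.CHAIN_APPROX_NONE)[0],key=cv2.contourArea)
    w=cast(n,c[:,0],z)[:,:2]; r=cv2.minAreaRect(np.float32(w)*1000)
    b=cv2.boxPoints(r); e=[b[1]-b[0],b[2]-b[1]]; e=max(e,key=np.linalg.norm)
    a=np.degrees(np.arctan2(e[1],e[0]))%180
    return np.round(r[0],1),np.round(r[1],1),round(a,2),np.round(b).tolist()
E
python3 - <<'E'
from h import *
p=np.load('top0.npz')['p']; d=np.load('top0.npz')['d']
print('cheese top',rect('top',hsv('top',p,(22,80,170),(35,255,255),(350,190,430,240)),.05))
print('cheese all',rect('top',hsv('top',p,(12,80,60),(35,255,255),(350,190,430,240)),.025))
print('deck',rect('top',hsv('top',p,(0,0,190),(180,50,255),(225,160,345,245)),.024))
o=hsv('top',p,(5,90,90),(20,255,255),(225,150,345,215))
n,l,s,c=cv2.connectedComponentsWithStats(o)
for i in range(1,n):
    if s[i,4]>20: print(s[i],rect('top',(l==i).astype(np.uint8),.071 if s[i,2]>50 else .053))
for u,v in[(394,212),(287,205),(284,170),(248,195),(174,212),(470,215)]: print(u,v,d[v,u],cast('top',[u,v],.03))
big=cv2.resize(p[150:245,225:425],None,fx=4,fy=4,interpolation=cv2.INTER_CUBIC)
cv2.imwrite('pics/crop.png',big[:,:,::-1])
E
```

```text
cheese top (array([ 453.1, -191.1]), array([111.2,  35.6]), np.float32(76.26), [[423.0, -241.0], [457.0, -249.0], [484.0, -141.0], [449.0, -133.0]])
cheese all (array([ 441.9, -190.7]), array([122.1,  71.9]), np.float32(76.35), [[393.0, -242.0], [462.0, -259.0], [491.0, -140.0], [421.0, -123.0]])
deck (array([470.9, 122.3]), array([142.9, 279.5]), np.float32(97.73), [[381.0, 251.0], [419.0, -26.0], [561.0, -7.0], [523.0, 270.0]])
[ 233  160   98   49 1029] (array([526.8, 130.4]), array([109.1, 283.2]), np.float32(98.1), [[453.0, 263.0], [493.0, -17.0], [601.0, -2.0], [561.0, 278.0]])
394 212 1.3558874 [[ 0.45026951 -0.1916745   0.03      ]]
287 205 1.3845599 [[0.4713952  0.12271993 0.03      ]]
284 170 1.3489348 [[0.57575682 0.13221905 0.03      ]]
248 195 1.3645688 [[0.50120016 0.23800008 0.03      ]]
174 212 1.3546919 [[0.45103143 0.45645832 0.03      ]]
470 215 1.3978056 [[ 0.44092594 -0.41688951  0.03      ]]
```

View pics/crop.png

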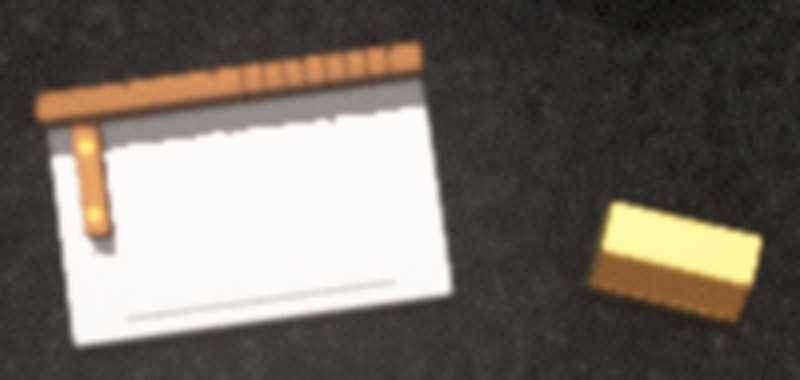

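The crop shows the whole board, rotated about 8°. The cheese is yellow on the far side and brown (rind) towards the robot. The sizes check out: cheese top 111x36 mm, deck 280 mm wide.

- Board yaw is about 7.8°, with the corner at about (545, 233).
- Cheese centre is about (441, -188), with yaw -13.7°.

Now I'll move over the cheese.

```bash
python3 -m pendant '[{"tx":29,"ty":-35,"az":-4.4,"grip":1},{"tx":29,"ty":-35,"az":-4.4,"grip":1},{"tx":29,"ty":-35,"az":-4.4,"grip":1},{"tx":29,"ty":-35,"az":-4.4,"grip":1},{"tx":29,"ty":-35,"az":-4.4,"grip":1},{"tx":29,"ty":-35,"az":-4.4,"grip":1},{"tx":29,"ty":-35,"az":-4.4,"grip":1},{"tx":29,"ty":-35,"az":-4.4,"grip":1},{"tx":29,"ty":-35,"az":-4.4,"grip":1},{"tx":29,"ty":-35,"az":-4.4,"grip":1}]' 40
python3 -m pendant '[{"tx":-3.6,"ty":-48.6,"az":-4.4,"grip":1},{"tx":-3.6,"ty":-48.6,"az":-4.4,"grip":1},{"tx":-3.6,"ty":-48.6,"az":-4.4,"grip":1},{"tx":-3.6,"ty":-48.6,"az":-4.4,"grip":1},{"tx":-3.6,"ty":-48.6,"az":-4.4,"grip":1},{"tx":-3.6,"ty":-48.6,"az":-4.4,"grip":1},{"tx":-3.6,"ty":-48.6,"az":-4.4,"grip":1},{"tx":-3.6,"ty":-48.6,"az":-4.4,"grip":1},{"tx":-3.6,"ty":-48.6,"az":-4.4,"grip":1},{"tx":-3.6,"ty":-48.6,"az":-4.4,"grip":1}]'
```

```text
invalid input
invalid input
```

```bash
python3 -m pendant '[{"tx":29,"ty":-35,"tz":0,"ax":0,"ay":0,"az":-4.4,"grip":1},{"tx":29,"ty":-35,"tz":0,"ax":0,"ay":0,"az":-4.4,"grip":1},{"tx":29,"ty":-35,"tz":0,"ax":0,"ay":0,"az":-4.4,"grip":1},{"tx":29,"ty":-35,"tz":0,"ax":0,"ay":0,"az":-4.4,"grip":1},{"tx":29,"ty":-35,"tz":0,"ax":0,"ay":0,"az":-4.4,"grip":1},{"tx":29,"ty":-35,"tz":0,"ax":0,"ay":0,"az":-4.4,"grip":1},{"tx":29,"ty":-35,"tz":0,"ax":0,"ay":0,"az":-4.4,"grip":1},{"tx":29,"ty":-35,"tz":0,"ax":0,"ay":0,"az":-4.4,"grip":1},{"tx":29,"ty":-35,"tz":0,"ax":0,"ay":0,"az":-4.4,"grip":1},{"tx":29,"ty":-35,"tz":0,"ax":0,"ay":0,"az":-4.4,"grip":1}]' 40
```

```text
t: 1.35
tool_pos: [0.4776, 0.2972, 0.2481]
tool_rot: [-180.0, -0.0, 119.8]
ft_force: [1.1, 1.0, -0.1]
gripper_width: 0.0857
grasp_force: 0.0
```

```bash
python3 -m pendant '[{"tx":-3.6,"ty":-48.6,"tz":0,"ax":0,"ay":0,"az":-4.4,"grip":1},{"tx":-3.6,"ty":-48.6,"tz":0,"ax":0,"ay":0,"az":-4.4,"grip":1},{"tx":-3.6,"ty":-48.6,"tz":0,"ax":0,"ay":0,"az":-4.4,"grip":1},{"tx":-3.6,"ty":-48.6,"tz":0,"ax":0,"ay":0,"az":-4.4,"grip":1},{"tx":-3.6,"ty":-48.6,"tz":0,"ax":0,"ay":0,"az":-4.4,"grip":1},{"tx":-3.6,"ty":-48.6,"tz":0,"ax":0,"ay":0,"az":-4.4,"grip":1},{"tx":-3.6,"ty":-48.6,"tz":0,"ax":0,"ay":0,"az":-4.4,"grip":1},{"tx":-3.6,"ty":-48.6,"tz":0,"ax":0,"ay":0,"az":-4.4,"grip":1},{"tx":-3.6,"ty":-48.6,"tz":0,"ax":0,"ay":0,"az":-4.4,"grip":1},{"tx":-3.6,"ty":-48.6,"tz":0,"ax":0,"ay":0,"az":-4.4,"grip":1}]'
```

```text
t: 2.6
tool_pos: [0.4406, -0.1888, 0.2483]
tool_rot: [180.0, -0.0, 75.8]
ft_force: [-0.1, -0.3, 0.5]
gripper_width: 0.0857
grasp_force: 0.0
```

```bash
python3 -m pendant '[{"tx":0,"ty":0,"tz":-45,"ax":0,"ay":0,"az":0.3,"grip":1},{"tx":0,"ty":0,"tz":-45,"ax":0,"ay":0,"az":0,"grip":1},{"tx":0,"ty":0,"tz":-45,"ax":0,"ay":0,"az":0,"grip":1},{"tx":0,"ty":0,"tz":-40,"ax":0,"ay":0,"az":0,"grip":1},{"tx":0,"ty":0,"tz":-20,"ax":0,"ay":0,"az":0,"grip":1},{"tx":0,"ty":0,"tz":-15,"ax":0,"ay":0,"az":0,"grip":1},{"tx":0,"ty":0,"tz":-10,"ax":0,"ay":0,"az":0,"grip":1},{"tx":0,"ty":0,"tz":-8,"ax":0,"ay":0,"az":0,"grip":1},{"tx":0,"ty":0,"tz":0,"ax":0,"ay":0,"az":0,"grip":1}]'
python3 -m pendant '[{"tx":0,"ty":0,"tz":0,"ax":0,"ay":0,"az":0,"grip":0.55},{"tx":0,"ty":0,"tz":0,"ax":0,"ay":0,"az":0,"grip":0.55},{"tx":0,"ty":0,"tz":0,"ax":0,"ay":0,"az":0,"grip":0.5},{"tx":0,"ty":0,"tz":0,"ax":0,"ay":0,"az":0,"grip":0.3},{"tx":0,"ty":0,"tz":0,"ax":0,"ay":0,"az":0,"grip":0.3},{"tx":0,"ty":0,"tz":0,"ax":0,"ay":0,"az":0,"grip":0.3}]' 40
```

```text
t: 3.72
tool_pos: [0.4411, -0.1874, 0.0202]
tool_rot: [-180.0, -0.0, 76.2]
ft_force: [-0.5, 0.7, -0.5]
gripper_width: 0.0853
grasp_force: 0.0
t: 4.47
tool_pos: [0.4417, -0.1876, 0.021]
tool_rot: [179.9, -0.0, 76.2]
ft_force: [-0.1, -0.1, 6.0]
gripper_width: 0.0593
grasp_force: 43.3
```

```bash
python3 -m pendant '[{"tx":0,"ty":0,"tz":20,"ax":0,"ay":0,"az":0,"grip":0.3},{"tx":0,"ty":0,"tz":40,"ax":0,"ay":0,"az":0,"grip":0.3},{"tx":0,"ty":0,"tz":40,"ax":0,"ay":0,"az":0,"grip":0.3},{"tx":0,"ty":0,"tz":0,"ax":0,"ay":0,"az":0,"grip":0.3}]'
python3 -m pendant '[{"tx":3.6,"ty":41.8,"tz":0,"ax":0,"ay":0,"az":2.7,"grip":0.3},{"tx":3.6,"ty":41.8,"tz":0,"ax":0,"ay":0,"az":2.7,"grip":0.3},{"tx":3.6,"ty":41.8,"tz":0,"ax":0,"ay":0,"az":2.7,"grip":0.3},{"tx":3.6,"ty":41.8,"tz":0,"ax":0,"ay":0,"az":2.7,"grip":0.3},{"tx":3.6,"ty":41.8,"tz":0,"ax":0,"ay":0,"az":2.7,"grip":0.3},{"tx":3.6,"ty":41.8,"tz":0,"ax":0,"ay":0,"az":2.7,"grip":0.3},{"tx":3.6,"ty":41.8,"tz":0,"ax":0,"ay":0,"az":2.7,"grip":0.3},{"tx":3.6,"ty":41.8,"tz":0,"ax":0,"ay":0,"az":2.7,"grip":0.3},{"tx":0,"ty":0,"tz":0,"ax":0,"ay":0,"az":0,"grip":0.3},{"tx":0,"ty":0,"tz":0,"ax":0,"ay":0,"az":0,"grip":0.3}]'
python3 - <<'E'
from h import *
p,d=env.get_image('top'); print(env.sense()['ft_force'])
cv2.imwrite('pics/c2.png',cv2.resize(p[140:260,215:365],None,fx=4,fy=4,interpolation=cv2.INTER_CUBIC)[:,:,::-1])
p,d=env.get_image('scene');cv2.imwrite('pics/s2.png',cv2.resize(p[120:270,200:400],None,fx=4,fy=4)[:,:,::-1])
E
```

```text
t: 4.97
tool_pos: [0.4426, -0.1878, 0.1224]
tool_rot: [179.7, -0.0, 76.2]
ft_force: [1.1, 0.2, -2.9]
gripper_width: 0.0588
grasp_force: 45.6
t: 6.22
tool_pos: [0.4689, 0.1462, 0.1193]
tool_rot: [-179.9, 0.1, 97.8]
ft_force: [-0.5, 0.3, -3.1]
gripper_width: 0.059
grasp_force: 45.5
[-0.0522848   0.34228273 -2.55712898]
```

View pics/s2.png

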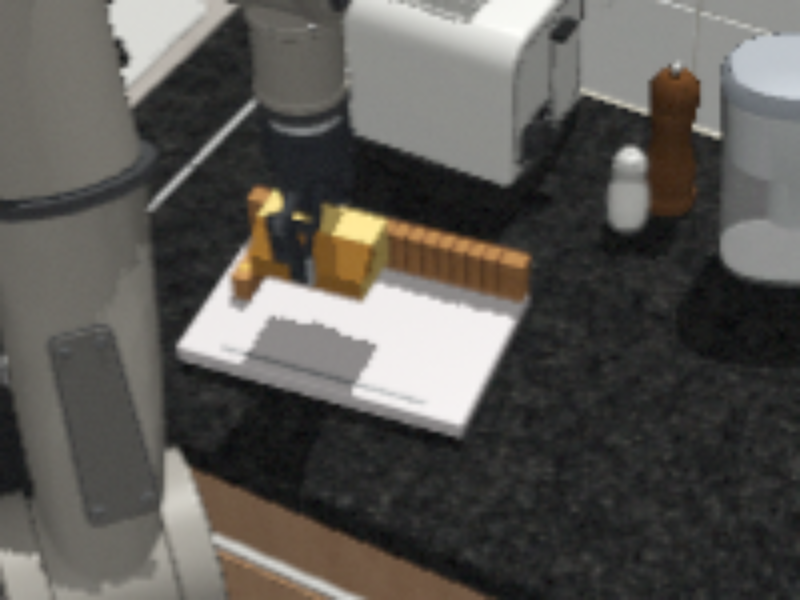

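The cheese is held level over the board, at about (310,245) in the crop, with its rind towards the robot and the stop to its left at (245,285). I'll lower it to just above the deck, then move left until it touches the stop.

```bash
python3 -m pendant '[{"tx":0,"ty":0,"tz":-35,"ax":0,"ay":0,"az":0,"grip":0.3},{"tx":0,"ty":0,"tz":-25,"ax":0,"ay":0,"az":0,"grip":0.3},{"tx":0,"ty":0,"tz":-11,"ax":0,"ay":0,"az":0,"grip":0.3},{"tx":0,"ty":0,"tz":0,"ax":0,"ay":0,"az":0,"grip":0.3}]'
python3 -m pendant '[{"tx":-0.7,"ty":5,"tz":0,"ax":0,"ay":0,"az":0,"grip":0.3},{"tx":-0.7,"ty":5,"tz":0,"ax":0,"ay":0,"az":0,"grip":0.3},{"tx":-0.7,"ty":5,"tz":0,"ax":0,"ay":0,"az":0,"grip":0.3},{"tx":0,"ty":0,"tz":0,"ax":0,"ay":0,"az":0,"grip":0.3}]'
```

```text
t: 6.82
tool_pos: [0.4697, 0.1461, 0.049]
tool_rot: [-179.9, 0.0, 97.7]
ft_force: [0.6, 1.5, -3.0]
gripper_width: 0.0598
grasp_force: 45.4
t: 7.32
tool_pos: [0.4678, 0.1629, 0.0495]
tool_rot: [180.0, -0.0, 97.9]
ft_force: [-0.3, -0.3, -2.2]
gripper_width: 0.0592
grasp_force: 45.4
```

```bash
python3 -m pendant '[{"tx":-0.3,"ty":2,"tz":0,"ax":0,"ay":0,"az":0,"grip":0.3},{"tx":0,"ty":0,"tz":0,"ax":0,"ay":0,"az":0,"grip":0.3}]';python3 -m pendant '[{"tx":-0.3,"ty":2,"tz":0,"ax":0,"ay":0,"az":0,"grip":0.3},{"tx":0,"ty":0,"tz":0,"ax":0,"ay":0,"az":0,"grip":0.3}]'
```

```text
t: 7.58
tool_pos: [0.4674, 0.164, 0.0493]
tool_rot: [-180.0, 0.0, 97.8]
ft_force: [-0.6, -1.1, -3.1]
gripper_width: 0.0595
grasp_force: 45.4
t: 7.82
tool_pos: [0.4671, 0.1661, 0.0493]
tool_rot: [-180.0, -0.0, 97.8]
ft_force: [-0.3, -0.1, -3.5]
gripper_width: 0.0592
grasp_force: 45.4
```

```bash
for i in 1 2 ; do :; done; python3 -m pendant '[{"tx":-0.2,"ty":1.5,"tz":0,"ax":0,"ay":0,"az":0,"grip":0.3},{"tx":0,"ty":0,"tz":0,"ax":0,"ay":0,"az":0,"grip":0.3}]';python3 -m pendant '[{"tx":-0.2,"ty":1.5,"tz":0,"ax":0,"ay":0,"az":0,"grip":0.3},{"tx":0,"ty":0,"tz":0,"ax":0,"ay":0,"az":0,"grip":0.3}]'
```

```text
t: 8.07
tool_pos: [0.467, 0.1676, 0.0493]
tool_rot: [180.0, -0.0, 97.8]
ft_force: [-1.1, -0.0, -3.8]
gripper_width: 0.059
grasp_force: 45.4
t: 8.32
tool_pos: [0.4668, 0.1685, 0.0493]
tool_rot: [-180.0, 0.0, 97.8]
ft_force: [0.5, -2.7, -2.5]
gripper_width: 0.0591
grasp_force: 45.5
```

```bash
python3 -m pendant '[{"tx":-0.2,"ty":1.5,"tz":0,"ax":0,"ay":0,"az":0,"grip":0.3},{"tx":0,"ty":0,"tz":0,"ax":0,"ay":0,"az":0,"grip":0.3}]'
```

```text
t: 8.57
tool_pos: [0.4667, 0.1686, 0.0493]
tool_rot: [-180.0, 0.1, 97.7]
ft_force: [0.3, -7.2, -0.2]
gripper_width: 0.0591
grasp_force: 45.7
```

```bash
python3 -m pendant '[{"tx":0.2,"ty":-2,"tz":0,"ax":0,"ay":0,"az":0,"grip":0.3},{"tx":0,"ty":0,"tz":-2,"ax":0,"ay":0,"az":0,"grip":0.3},{"tx":0,"ty":0,"tz":-2,"ax":0,"ay":0,"az":0,"grip":0.3},{"tx":0,"ty":0,"tz":0,"ax":0,"ay":0,"az":0,"grip":0.3}]'
```

```text
t: 9.07
tool_pos: [0.4668, 0.1685, 0.0451]
tool_rot: [180.0, 0.0, 97.8]
ft_force: [1.7, -1.7, -2.9]
gripper_width: 0.0589
grasp_force: 45.6
```

```bash
python3 -m pendant '[{"tx":0,"ty":0,"tz":-1,"ax":0,"ay":0,"az":0,"grip":0.3},{"tx":0,"ty":0,"tz":-0.5,"ax":0,"ay":0,"az":0,"grip":0.3},{"tx":0,"ty":0,"tz":0,"ax":0,"ay":0,"az":0,"grip":0.3}]'
```

```text
t: 9.45
tool_pos: [0.4669, 0.1685, 0.045]
tool_rot: [-180.0, -0.1, 97.8]
ft_force: [-2.9, -2.9, 16.7]
gripper_width: 0.0597
grasp_force: 48.5
```

It's down on the deck, so I'll let go, wait, and rise.

```bash
python3 -m pendant '[{"tx":0,"ty":0,"tz":1,"ax":0,"ay":0,"az":0,"grip":0.85},{"tx":0,"ty":0,"tz":0,"ax":0,"ay":0,"az":0,"grip":1},{"tx":0,"ty":0,"tz":0,"ax":0,"ay":0,"az":0,"grip":1},{"tx":0,"ty":0,"tz":0,"ax":0,"ay":0,"az":0,"grip":1},{"tx":0,"ty":0,"tz":0,"ax":0,"ay":0,"az":0,"grip":1},{"tx":0,"ty":0,"tz":0,"ax":0,"ay":0,"az":0,"grip":1},{"tx":0,"ty":0,"tz":10,"ax":0,"ay":0,"az":0,"grip":1},{"tx":0,"ty":0,"tz":40,"ax":0,"ay":0,"az":0,"grip":1},{"tx":0,"ty":0,"tz":50,"ax":0,"ay":0,"az":0,"grip":1},{"tx":0,"ty":0,"tz":0,"ax":0,"ay":0,"az":0,"grip":1}]'
python3 - <<'E'
from h import *
p,d=env.get_image('scene');cv2.imwrite('pics/s3.png',cv2.resize(p[120:270,200:400],None,fx=4,fy=4)[:,:,::-1])
s=env.sense();print(s['joints'],s['tool_pos'])
E
```

```text
t: 10.7
tool_pos: [0.4691, 0.1693, 0.1486]
tool_rot: [179.6, -0.2, 97.8]
ft_force: [-0.4, 0.1, -1.5]
gripper_width: 0.0853
grasp_force: 0.0
[-53.4106321   20.39413959  32.16131302 120.33435984 -15.86135639
  43.0724745   -3.39428398] [0.4677234  0.16910984 0.14672355]
```

View pics/s3.png

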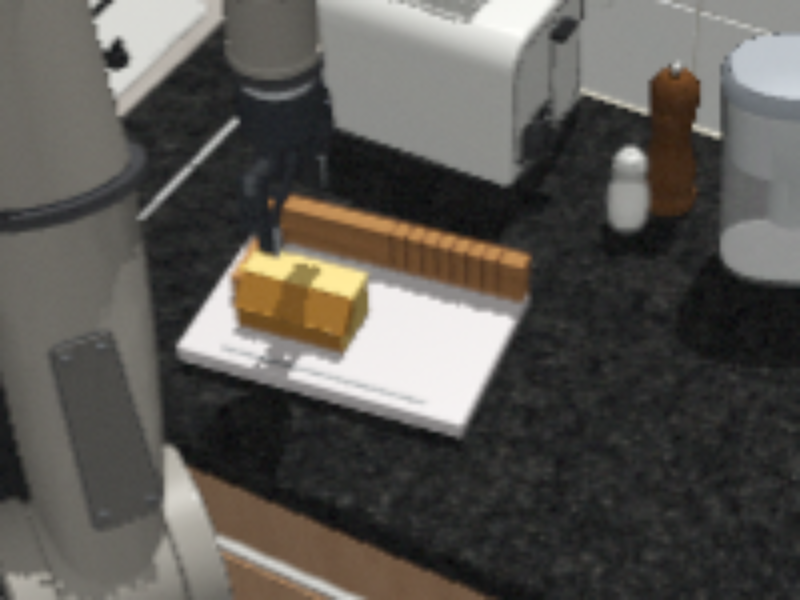

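Released: the cheese stands flat at about (300,300), with its rind towards the robot and its left end at the stop. Next I'll turn the gripper so the two fingers lie along the fence, and back off to the rind side.

```bash
python3 -m pendant '[{"tx":-5.7,"ty":-1,"tz":0,"ax":0,"ay":0,"az":-10,"grip":0.6},{"tx":-5.7,"ty":-1,"tz":0,"ax":0,"ay":0,"az":-10,"grip":0.6},{"tx":-5.7,"ty":-1,"tz":0,"ax":0,"ay":0,"az":-10,"grip":0.6},{"tx":-5.7,"ty":-1,"tz":0,"ax":0,"ay":0,"az":-10,"grip":0.6},{"tx":-5.7,"ty":-1,"tz":0,"ax":0,"ay":0,"az":-10,"grip":0.6},{"tx":-5.7,"ty":-1,"tz":0,"ax":0,"ay":0,"az":-10,"grip":0.6},{"tx":-5.7,"ty":-1,"tz":0,"ax":0,"ay":0,"az":-10,"grip":0.6},{"tx":-5.7,"ty":-1,"tz":0,"ax":0,"ay":0,"az":-10,"grip":0.6},{"tx":-5.7,"ty":-1,"tz":0,"ax":0,"ay":0,"az":-10,"grip":0.6},{"tx":0,"ty":0,"tz":0,"ax":0,"ay":0,"az":0,"grip":0.6}]'
python3 - <<'E'
from h import *
p,d=env.get_image('top')
print(rect('top',hsv('top',p,(22,80,170),(35,255,255),(225,160,345,245)),.074))
cv2.imwrite('pics/t4.png',cv2.resize(p[140:260,215:365],None,fx=4,fy=4,interpolation=cv2.INTER_CUBIC)[:,:,::-1])
E
```

```text
t: 12.0
tool_pos: [0.4144, 0.1591, 0.144]
tool_rot: [179.9, 0.1, 7.9]
ft_force: [0.8, -0.6, -0.1]
gripper_width: 0.0516
grasp_force: 0.0
(array([482. , 127.1]), array([30.5, 24.2]), np.float32(8.48), [[465.0, 137.0], [469.0, 113.0], [499.0, 117.0], [495.0, 141.0]])
```

View pics/t4.png

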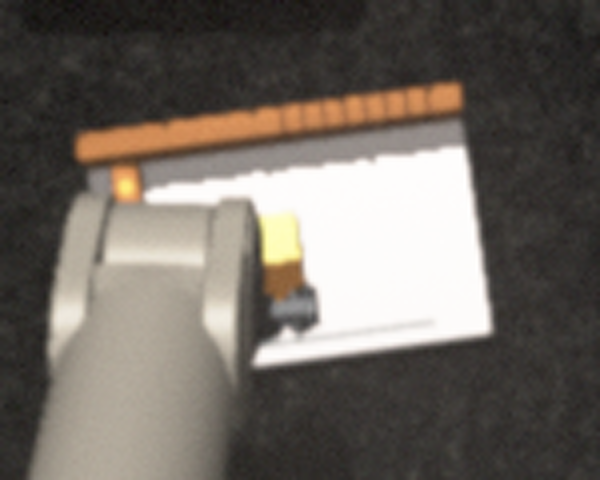

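The right end of the cheese is visible at (297,240) in the crop. It lies square at about 8° and at the stop. The right finger, at (300,310), is clear of the rind. Now I'll descend and advance.

```bash
python3 -m pendant '[{"tx":0,"ty":0,"tz":-30,"ax":0,"ay":0,"az":0,"grip":0.6},{"tx":0,"ty":0,"tz":-27,"ax":0,"ay":0,"az":0,"grip":0.6},{"tx":0,"ty":0,"tz":-14,"ax":0,"ay":0,"az":0,"grip":0.6},{"tx":0,"ty":0,"tz":0,"ax":0,"ay":0,"az":0,"grip":0.6}]'
python3 -m pendant '[{"tx":5,"ty":0.7,"tz":0,"ax":0,"ay":0,"az":0,"grip":0.6},{"tx":5,"ty":0.7,"tz":0,"ax":0,"ay":0,"az":0,"grip":0.6},{"tx":5,"ty":0.7,"tz":0,"ax":0,"ay":0,"az":0,"grip":0.6},{"tx":3,"ty":0.4,"tz":0,"ax":0,"ay":0,"az":0,"grip":0.6},{"tx":3,"ty":0.4,"tz":0,"ax":0,"ay":0,"az":0,"grip":0.6},{"tx":0,"ty":0,"tz":0,"ax":0,"ay":0,"az":0,"grip":0.6}]'
```

```text
t: 12.55
tool_pos: [0.415, 0.1589, 0.073]
tool_rot: [179.9, 0.1, 7.9]
ft_force: [0.2, -0.6, 0.2]
gripper_width: 0.0514
grasp_force: 0.0
t: 13.3
tool_pos: [0.4367, 0.1624, 0.0738]
tool_rot: [180.0, -0.0, 7.8]
ft_force: [-0.6, -0.4, -0.1]
gripper_width: 0.0509
grasp_force: 0.0
```

```bash
python3 -m pendant '[{"tx":2.5,"ty":0.4,"tz":0,"ax":0,"ay":0,"az":0,"grip":0.6},{"tx":2.5,"ty":0.4,"tz":0,"ax":0,"ay":0,"az":0,"grip":0.6},{"tx":2.5,"ty":0.4,"tz":0,"ax":0,"ay":0,"az":0,"grip":0.6},{"tx":2.5,"ty":0.4,"tz":0,"ax":0,"ay":0,"az":0,"grip":0.6}]'
```

```text
t: 13.8
tool_pos: [0.4462, 0.1638, 0.0737]
tool_rot: [-180.0, 0.1, 7.8]
ft_force: [-3.1, -0.9, 2.9]
gripper_width: 0.051
grasp_force: 2.1
```

```bash
python3 -m pendant '[{"tx":4,"ty":0.6,"tz":0,"ax":0,"ay":0,"az":0,"grip":0.6},{"tx":4,"ty":0.6,"tz":0,"ax":0,"ay":0,"az":0,"grip":0.6},{"tx":4,"ty":0.6,"tz":0,"ax":0,"ay":0,"az":0,"grip":0.6},{"tx":4,"ty":0.6,"tz":0,"ax":0,"ay":0,"az":0,"grip":0.6}]'
```

```text
t: 14.3
tool_pos: [0.4625, 0.1662, 0.0737]
tool_rot: [180.0, 0.0, 7.8]
ft_force: [-3.8, -2.0, 3.6]
gripper_width: 0.0515
grasp_force: 2.7
```

```bash
python3 -m pendant '[{"tx":4,"ty":0.6,"tz":0,"ax":0,"ay":0,"az":0,"grip":0.6},{"tx":4,"ty":0.6,"tz":0,"ax":0,"ay":0,"az":0,"grip":0.6},{"tx":4,"ty":0.6,"tz":0,"ax":0,"ay":0,"az":0,"grip":0.6},{"tx":4,"ty":0.6,"tz":0,"ax":0,"ay":0,"az":0,"grip":0.6}]'
```

```text
t: 14.8
tool_pos: [0.4784, 0.1684, 0.0737]
tool_rot: [180.0, 0.0, 7.8]
ft_force: [-3.7, -3.2, 3.7]
gripper_width: 0.0513
grasp_force: 3.3
```

```bash
python3 -m pendant '[{"tx":4,"ty":0.55,"tz":0,"ax":0,"ay":0,"az":0,"grip":0.6},{"tx":4,"ty":0.55,"tz":0,"ax":0,"ay":0,"az":0,"grip":0.6},{"tx":4,"ty":0.55,"tz":0,"ax":0,"ay":0,"az":0,"grip":0.6},{"tx":2,"ty":0.3,"tz":0,"ax":0,"ay":0,"az":0,"grip":0.6}]'
```

```text
t: 15.3
tool_pos: [0.4926, 0.1704, 0.0737]
tool_rot: [180.0, 0.0, 7.8]
ft_force: [-4.6, -2.6, 5.5]
gripper_width: 0.0513
grasp_force: 3.4
```

```bash
python3 -m pendant '[{"tx":2,"ty":0.3,"tz":0,"ax":0,"ay":0,"az":0,"grip":0.6},{"tx":2,"ty":0.3,"tz":0,"ax":0,"ay":0,"az":0,"grip":0.6},{"tx":1,"ty":0.1,"tz":0,"ax":0,"ay":0,"az":0,"grip":0.6}]'
```

```text
t: 15.68
tool_pos: [0.4966, 0.1709, 0.0737]
tool_rot: [180.0, 0.1, 7.8]
ft_force: [-8.2, -3.6, 8.6]
gripper_width: 0.051
grasp_force: 6.3
```

```bash
python3 -m pendant '[{"tx":1,"ty":0.1,"tz":0,"ax":0,"ay":0,"az":0,"grip":0.6},{"tx":1,"ty":0.1,"tz":0,"ax":0,"ay":0,"az":0,"grip":0.6}]'
```

```text
t: 15.92
tool_pos: [0.4967, 0.1709, 0.0736]
tool_rot: [-180.0, 0.4, 7.8]
ft_force: [-14.6, -4.3, 16.6]
gripper_width: 0.0512
grasp_force: 11.2
```

```bash
python3 -m pendant '[{"tx":1,"ty":0.1,"tz":-0.5,"ax":0,"ay":0,"az":0,"grip":0.6},{"tx":0,"ty":0,"tz":0,"ax":0,"ay":0,"az":0,"grip":0.6},{"tx":0,"ty":0,"tz":0,"ax":0,"ay":0,"az":0,"grip":0.6},{"tx":0,"ty":0,"tz":0,"ax":0,"ay":0,"az":0,"grip":0.6}]'
python3 - <<'E'
from h import *
p,d=env.get_image('scene');cv2.imwrite('pics/s5.png',cv2.resize(p[140:240,230:350],None,fx=6,fy=6,interpolation=cv2.INTER_CUBIC)[:,:,::-1])
p,d=env.get_image('top')
print(rect('top',hsv('top',p,(22,80,170),(35,255,255),(225,160,345,245)),.074))
cv2.imwrite('pics/t5.png',cv2.resize(p[140:260,215:365],None,fx=4,fy=4,interpolation=cv2.INTER_CUBIC)[:,:,::-1])
E
```

```text
t: 16.42
tool_pos: [0.4968, 0.1709, 0.0735]
tool_rot: [-179.9, 0.5, 7.8]
ft_force: [-17.9, -4.4, 23.6]
gripper_width: 0.0513
grasp_force: 14.9
(array([539.3, 139.5]), array([33.5, 15.3]), np.float32(10.57), [[521.0, 144.0], [524.0, 129.0], [557.0, 135.0], [554.0, 150.0]])
```

View pics/s5.png

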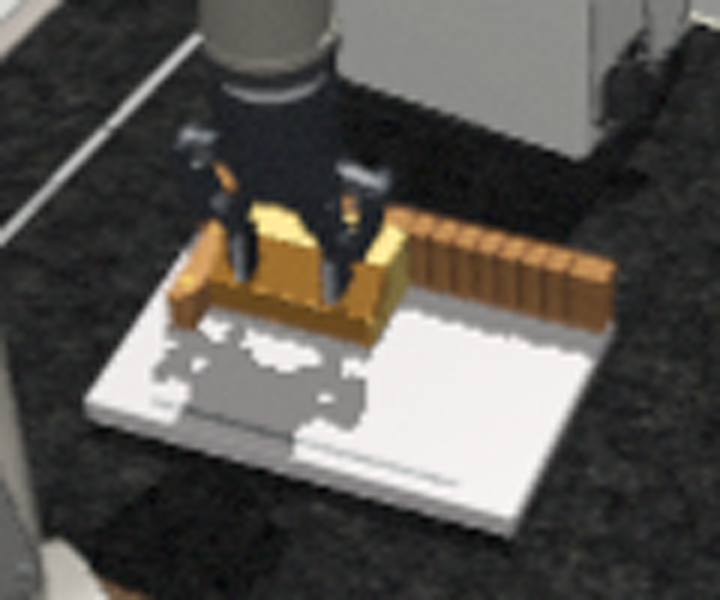

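View pics/t5.png

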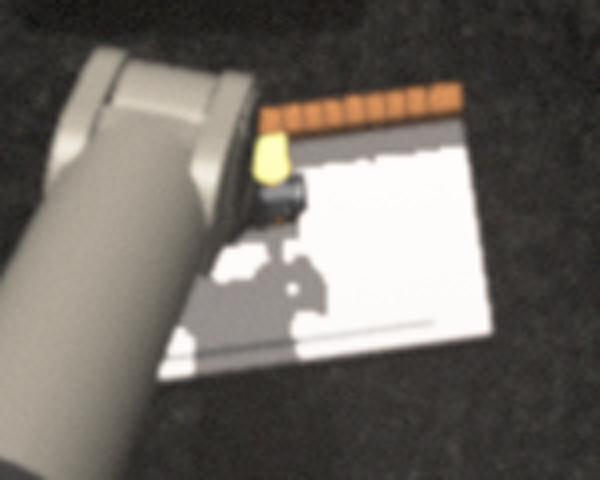

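Both views show the cheese against the fence, with its left end at the stop at about (225,260) in the scene crop. Both fingers are on the rind slope. I'll check the right-end position with the scene view corners.

```bash
python3 - <<'E'
from h import *
def loc(w): 
    v=(w[:2]-[.545,.233])*1000; a=np.radians(7.8); return np.round([v@[np.cos(a),np.sin(a)],v@[-np.sin(a),np.cos(a)]],1)
s=lambda x,y:[230+(x+.5)/6-.5,140+(y+.5)/6-.5]; t=lambda x,y:[215+(x+.5)/4-.5,140+(y+.5)/4-.5]
for n,q,z in[('rind bottom right',(372,345),.024),('rind mid right',(380,315),.049),('top near right',(370,262),.074),('top far right',(408,232),.074),('board front right',(513,520),.024),('fence top front right',(605,270),.071)]: print(n,loc(cast('scene',s(*q),z)[0]))
for n,q,z in[('top far right',(289,135),.074),('top near right',(291,182),.074),('front right board',(492,332),.024),('fence far right',(462,84),.071)]: print('T',n,loc(cast('top',t(*q),z)[0]))
print(env.sense()['ft_force'],env.sense()['t'])
E
```

```text
rind bottom right [ -58.8 -107.3]
rind mid right [ -55.6 -112.7]
top near right [ -38.1 -100. ]
top far right [  -5.3 -111.6]
board front right [-163.  -240.6]
fence top front right [   7.4 -236.3]
T top far right [  -2.4 -112.8]
T top near right [ -36.4 -109.8]
T front right board [-159.3 -239.6]
T fence far right [  18.  -241.1]
[-17.81488223  -3.64277006  23.6868236 ] 16.525
```

The right end is at about -110 mm and the rind foot at about -59 mm in the corner frame, so the cheese is fully home. The push is steady at about 18 N into the fence and 24 N down, so I'm handing in.

```bash
python3 -c "
from plant import env
print(env.job_done()); s=env.sense(); print(s['t'],s['ft_force'],s['grasp_force'])"
```

```text
the job is handed in; nothing more can be done
None
the job is handed in; nothing more can be done
```

I handed the job in at about 16.5 s, with the cheese released on the board, then pushed home and held against the fence (about 18 N) and down on the deck (about 24 N), left end at the stop; no verdict was returned.

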